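# Load the printing block and trip the dwell switch

### The arm

A 6-joint arm with a two-finger parallel gripper is mounted at the origin on the work surface. World frame = base frame: x ahead of the robot, y to its left, z up, the work surface at z = 0. Lengths are in m, angles in rad, forces in N, time in s.
With the tool pointing down it reaches from about 0.375 to 0.75 m from the base axis. Payload 9 kg.
Tool frame: the origin (TCP) lies on the centre line of the jaws, within the pads' length; the fingertips stand 8 mm ahead of it and the grasp point (between the pads) lies 11 mm behind it; z points along the fingers, y is the direction in which the jaws open and shut (so a half turn about z gives the same grasp; the last joint's range is limited). The gripper opens to 85 mm and grips with 20 to 120 N. Pads are 22 mm wide; open, the fingers measure 114 mm over their backs; the gripper's body (76 mm by 85 mm) begins 54 mm behind the grasp point. The pads swing forward as they close: fully open they stand 13 mm farther back than shut.
Start: joints at [-1.559, 0.104, 0.097, 1.564, 0, 1.353], TCP at [0.137, -0.584, 0.239] pointing down, gripper open.
Joint ranges: [-2.99, 2.99], [-0.84, 1.86], [-1.1, 1.16], [-1.84, 2.11], [-1.51, 1.56], [-3.14, 3.14]. Speed limits (rad/s): [2.22, 2.22, 2.57, 3.14, 3.14, 3.14].

### API

Orientations are given as a unit quaternion [w, x, y, z].
In Python, from station import manip gives the robot as it stands. The module is installed in compiled form; this text tells all that it offers.
- The arm moves only by the shell command python3 -m pendant 'ROWS' [OPENING]. ROWS is JSON, a list of rows, each a list of 6 numbers: the shift along the tool's x, y, z in cm, then the turn, a rotation vector about the tool's x, y, z in degrees. A call has 1 to 8 rows; each row shifts and turns the commanded pose from where the row before left it, along the tool's axes as they then stand; what a row does not reach is not made up. A row lasts 1/8 s, in which the tool goes at most 62.5 mm and 10.7 degrees, less where a joint would pass 70% of its speed; a pose out of reach is approached as far as the arm can. A call is refused whole if a number of a shift passes 6.25 or a number of a turn 10.7, either way. A call with a gripper value outside its range is refused whole. OPENING is the finger opening in cm, from 0 to 8.54, set as the call begins (- or left out, the last holds). The fingers move at their own pace and stop on an object; the grip force is fixed at half the most. Time passes only in rows, so rows that do not move let the fingers close. It gives the time, the measured TCP pose, the force and the opening at its end, in the units of the state.
- manip.observe(): the state, without advancing time (a new reading comes with each control period).
- manip.grab_frame(name): name is "scene" or "top"; returns a dict with "frame" (400x640x3 uint8, red, green, blue), "K" (3x3 intrinsics, pixels), "view" (4x4, takes a point from world to camera coordinates). Camera axes: x right, y down, z forward; pixel columns grow to the right and rows downward; lengths in m; the calibration is good to about 2 mm. A picture is of the moment at which its call begins. There is no depth.
- manip.job_done(): hands the job in, once; it reports no verdict.
The state is a dict: "clock": time; "joint_pos": joint angles; "qvel": joint speeds; "tau": joint torques, N m; "position": TCP position; "ee_rot": TCP orientation; "force": force on the tool from outside, world axes, zero at the start; "wrist_torque": the same for the moment, N m; "grip_width": opening from 0.0 (shut) to 1.0 (fully open).
Only numpy, scipy, OpenCV 4.12 (cv2) and the standard library are available. Lean on these libraries where they do the work, as an engineer would, in place of code of your own. Each camera call takes 0.05 s, during which the arm holds its last target.

### The job

In the print studio, lift the wooden printing block by its grip bar and lower it (do not drop it) over the two pins of the steel printing bed until it rests flush, either way round, and let go. Then start the press's dwell timer: push the roller arm of the limit switch sideways, to either side, until it trips at about 25 degrees (40 is a good push, never beyond 60), keep it there for a moment, and let it spring back upright. Leave the ink jar, ink tin and brayer where they are.

Things in the scene. Friction and masses are not known exactly. Their poses are not given: they have to be found in the camera images.
- block_grip (a point): Middle of the grip bar of the loose printing block, 34.5 mm above its underside. Block: plywood plate 180 (x) x 110 (y) x 12 mm, lying flat, 0.25 to 0.5 kg, two 14 mm through holes 65 mm either side of centre along x; dark wooden bar on top, 90 (x) x 24 (y) mm, from 12 to 57 mm above the underside: pinch it across the 24 mm. Symmetric: fits the bed either way round.
- bed_top (a point): Centre of the top face of the fixed steel bed, a dark slab 210 (x) x 140 (y) x 18 mm high on the table, z up. Two steel pins stand 65 mm either side along x: 10 mm diameter, 26 mm tall, the top 12 mm tapering to a 4 mm tip. With the block flush, block_grip is 34.5 mm above this point.
- limit_switch: Fixed limit switch: grey upright housing 45 x 45 mm on a steel foot, top 98 mm above the table. Origin on the table near the housing's -x face; z up. The arm pivots on that face, 80 mm up, about an axis along x; it stands upright and swings in the upright plane of this y and z.
- switch_arm (a joint): Angle of the roller arm, rad: 0 upright, positive leans to limit_switch's +y, negative to its -y. A spring (0.5 N m/rad; about 4 to 6 N at the roller at 40 degrees) brings it back to 0. Trips beyond 0.45 rad to either side; must not pass 1.05; end stops at 1.3.
- roller_center (a point): Centre of the black roller at the arm's tip: 26 mm diameter, 16 mm wide along limit_switch's x, turns freely. 85 mm from the pivot, so 165 mm above the table when upright, and 22 mm to the -x side of limit_switch's origin. The arm below is a flat steel bar 14 mm wide (y).
- ink_jar: Bystander: capped glass jar with a label, 68 mm diameter, 75 mm tall, loose; origin under its centre.
- ink_tin: Bystander: plain metal tin, 84 mm diameter, 60 mm tall, loose; origin under its centre.
- brayer: Bystander: ink roller lying on the table, rubber drum 80 mm long (x) and 34 mm diameter, wooden handle reaching 135 mm to its -y; loose; origin on the table under the drum's centre.
Not all that is in view belongs to the job. Leave any green or turquoise look-alike of the part that bears block_grip alone.

How it is judged:
By the outcome, as a careful person would: the job done as asked, in the order asked, and still so for the second after the job is handed in, with the robot touching nothing.
It also fails if it takes over 69 s, if anything falls off the work surface, if the arm or the gripper's body presses on something with over 40 N, if the wrist force passes 120 N, or if a joint passes its speed limit or range.

## Working session

There is one attempt and no reset: what is moved stays moved. The work goes in short steps, Python scripts to look and compute and a shell command to move; the robot and the scene stay as the last step left them, time stands still between calls to the robot, and variables do not carry over. Pictures are saved under pics/ and viewed, and the job is handed in when it is done.

```bash
mkdir -p pics; cat > h.py <<'E'
import numpy as np,cv2
from station import manip
def save(name,fn):
    f=manip.grab_frame(name); cv2.imwrite('pics/'+fn+'.png',f['frame'][:,:,::-1]); np.savez('pics/'+fn+'.npz',K=f['K'],view=f['view']); return f
def cal(fn):
    d=np.load('pics/'+fn+'.npz'); return d['K'],d['view']
def back(fn,u,v,z):
    K,V=cal(fn); R=V[:3,:3];c=-R.T@V[:3,3]; d=R.T@np.linalg.inv(K)@[u,v,1]; return c+d*(z-c[2])/d[2]
def proj(fn,p):
    K,V=cal(fn); q=K@(V[:3,:3]@np.array(p)+V[:3,3]); return q[:2]/q[2]
E
python3 - <<'E'
from h import *
print(manip.observe())
save('scene','s0');save('top','t0')
for n in('s0','t0'):
    K,V=cal(n);print(K.round(1),(-V[:3,:3].T@V[:3,3]).round(3),V[:3,:3].round(3))
E
```

```text
{'clock': 0.0, 'joint_pos': array([-1.55874460e+00,  1.04710490e-01,  9.64450221e-02,  1.56393001e+00,
       -1.77145590e-05,  1.35307657e+00]), 'qvel': array([-0.00115514,  0.00038196, -0.00122288,  0.00048385,  0.00117149,
       -0.00091434]), 'tau': array([ 2.48555734e-04, -5.56925869e+01,  5.03655159e+01,  1.64245768e-02,
       -2.88935253e-04, -9.61329533e-06]), 'position': array([ 0.13664127, -0.58387847,  0.23850244]), 'ee_rot': array([-6.96786358e-04,  9.93407645e-01,  1.14633163e-01,  6.30026687e-05]), 'force': array([-0.60511179, -0.1051955 ,  0.68208571]), 'wrist_torque': array([ 0.06277831, -0.07335123, -0.00380897]), 'grip_width': 1.0045098170501892}
[[407.3   0.  321.1]
 [  0.  407.3 200. ]
 [  0.    0.    1. ]] [1.049 0.614 0.923] [[-0.672  0.741 -0.014]
 [ 0.542  0.478 -0.691]
 [-0.506 -0.472 -0.722]]
[[377.    0.  320.1]
 [  0.  377.  198.1]
 [  0.    0.    1. ]] [0.419 0.085 1.207] [[-0.01  -1.    -0.02 ]
 [-0.995  0.012 -0.1  ]
 [ 0.1    0.018 -0.995]]
```

View pics/s0.png

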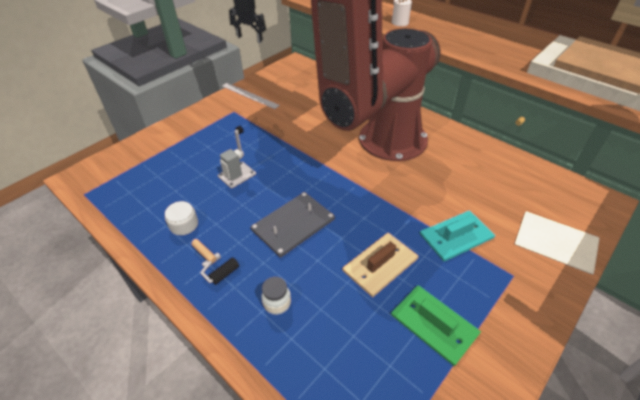

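View pics/t0.png

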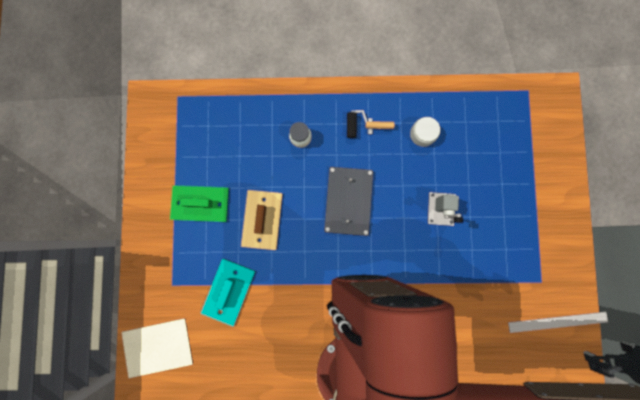

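Three blocks are in view, by top pixels: plywood with a dark bar at (262,219), green at (200,203) and turquoise at (228,291). The plywood one fits the description, because the other two are the coloured look-alikes. The bed is at (350,201), the switch at (445,208), the jar at (300,134), the tin at (426,131) and the brayer at (365,125). I'll enlarge a crop to confirm.

```bash
python3 - <<'E'
import cv2,numpy as np
t=cv2.imread('pics/t0.png')
a=cv2.resize(t[180:260,230:390],None,fx=5,fy=5,interpolation=cv2.INTER_CUBIC)
cv2.imwrite('pics/c1.png',a)
b=cv2.resize(t[180:235,415:475],None,fx=8,fy=8,interpolation=cv2.INTER_CUBIC);cv2.imwrite('pics/c2.png',b)
s=cv2.imread('pics/s0.png');cv2.imwrite('pics/c3.png',cv2.resize(s[115:300,200:430],None,fx=3.4,fy=3.2,interpolation=cv2.INTER_CUBIC))
E
```

```text
(no output)
```

View pics/c1.png

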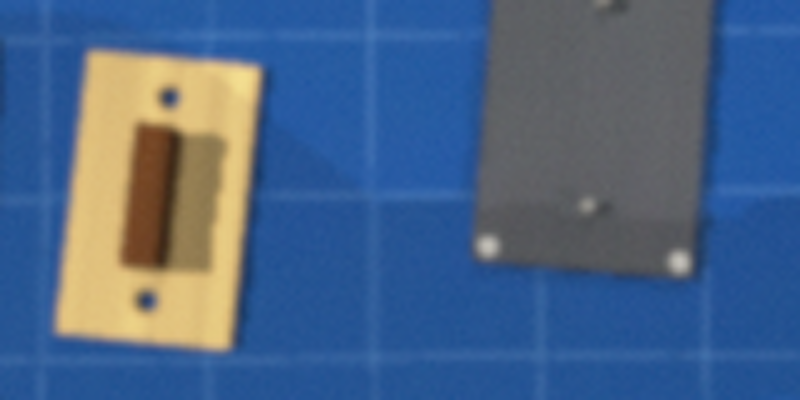

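View pics/c2.png

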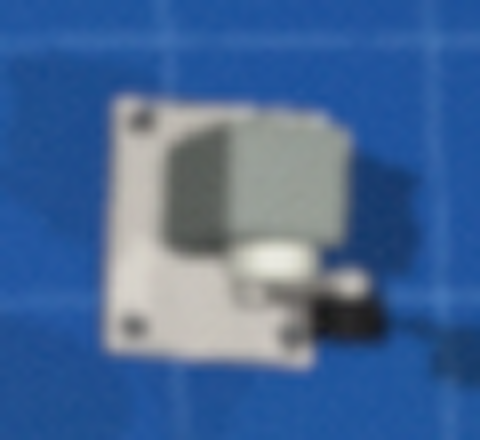

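View pics/c3.png

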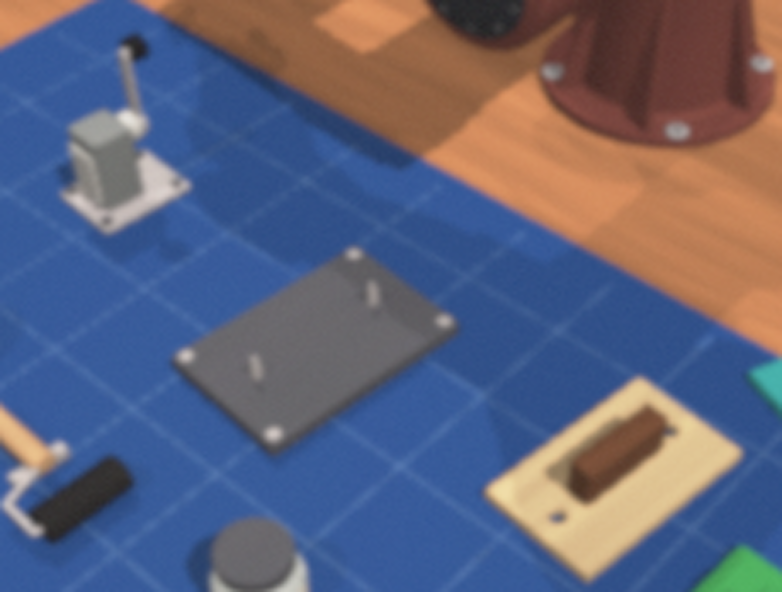

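The crop confirms it: plywood plate, dark brown bar and two holes, centred near (262,219). Next I'll fit the block and bed poses to both images.

```bash
cat > fit.py <<'E'
from h import *
from scipy.optimize import minimize
def mask(fn,kind,roi):
    im=cv2.imread('pics/'+fn+'.png'); hsv=cv2.cvtColor(im,cv2.COLOR_BGR2HSV)
    H,S,V=[hsv[...,i].astype(int) for i in range(3)]
    if kind=='block': m=((H<35)&(S>40))
    else: m=(S<95)
    r=np.zeros(m.shape,bool);x0,y0,x1,y1=roi;r[y0:y1,x0:x1]=1
    m=(m&r).astype(np.uint8)
    n,l,st,_=cv2.connectedComponentsWithStats(m);k=1+np.argmax(st[1:,4]);m=(l==k).astype(np.uint8)
    c,_=cv2.findContours(m,cv2.RETR_EXTERNAL,cv2.CHAIN_APPROX_NONE)
    o=np.zeros_like(m);cv2.fillPoly(o,[cv2.convexHull(np.vstack(c))],1);return o
def pts(p,boxes):
    x,y,a=p;c,s=np.cos(a),np.sin(a);P=[]
    for L,W,z0,z1 in boxes:
        for i in(-1,1):
            for j in(-1,1):
                for z in(z0,z1):
                    u,v=i*L/2,j*W/2;P.append((x+c*u-s*v,y+s*u+c*v,z))
    return P
def ren(fn,p,boxes,S=8):
    q=np.array([proj(fn,k) for k in pts(p,boxes)]);q=(q+.5)*S
    im=np.zeros((400*4,640*4),np.uint8)
    q=q/S*4-.5
    cv2.fillPoly(im,[cv2.convexHull(np.round(q*16).astype(np.int32).reshape(-1,1,2))],255,shift=4)
    return cv2.resize(im,(640,400),interpolation=cv2.INTER_AREA)/255.
def fit(ms,boxes,p0):
    def f(p): return sum(np.abs(ren(fn,p,boxes)-m).sum() for fn,m in ms)
    best=None
    r=minimize(f,p0,method='Nelder-Mead',options=dict(initial_simplex=np.array([p0]+[np.array(p0)+d for d in ([.01,0,0],[0,.01,0],[0,0,.08])]),xatol=1e-4,fatol=.1))
    return r.x,r.fun
BL=[(.18,.11,0,.012),(.09,.024,.012,.057)];BD=[(.21,.14,0,.018)]
E
python3 - <<'E'
from fit import *
for kind,bx,rt,rs,c in(('block',BL,(235,183,290,256),(338,225,424,300),(262,219)),('bed',BD,(315,160,382,245),(240,185,345,260),(350,201))):
    mt=mask('t0',kind,rt);ms=mask('s0',kind,rs)
    p0=list(back('t0',*c,.012)[:2])+[-1.65+np.pi/2*0]
    p0[2]=np.pi/2-.1
    p0[2]=1.5
    for nm,s in(('both',[('t0',mt),('s0',ms)]),('top',[('t0',mt)]),('scene',[('s0',ms)])):
        r,f=fit(s,bx,p0);print(kind,nm,r.round(4),f,mt.sum(),ms.sum())
def tw(u,v,z):print(back('t0',u,v,z).round(4))
print('holes');tw(230+168.5/5,180+97/5,.012);tw(230+147/5,180+300/5,.012)
print('pins tip');tw(230+602/5,180+1/5,.04);tw(230+585/5,180+206/5,.04)
E
```

```text
block both [0.4744 0.2934 3.0377] 172.57647058823528 2069 2448
block top [0.4746 0.295  3.0307] 69.21960784313725 2069 2448
block scene [0.4748 0.2922 3.0375] 61.53333333333333 2069 2448
bed both [0.5305 0.016  3.0474] 192.40000000000003 2984 2897
bed top [0.5301 0.0178 3.0435] 61.247058823529414 2984 2897
bed scene [0.531  0.0145 3.0484] 61.149019607843144 2984 2897
holes
[0.5376 0.2876 0.012 ]
[0.4088 0.3006 0.012 ]
pins tip
[0.5918 0.0118 0.04  ]
[0.4641 0.0245 0.04  ]
```

```bash
python3 -m pendant '[[0,0,0,0,0,-10],[0,0,0,0,0,-10],[0,0,0,0,0,-10],[0,0,0,0,0,-10],[0,0,0,0,0,-10],[0,0,0,0,0,-10],[0,0,0,0,0,-10],[0,0,0,0,0,-10]]'
python3 -m pendant '[[0,0,0,0,0,-10],[0,0,0,0,0,-10],[0,0,0,0,0,-10],[0,0,0,0,0,-10],[0,0,0,0,0,-10],[0,0,0,0,0,-10],[0,0,0,0,0,-10],[0,0,0,0,0,-10]]'
python3 -m pendant '[[0,0,0,0,0,-0.9],[0,0,0,0,0,0]]'
cat >> h.py <<'E'
from scipy.spatial.transform import Rotation as Ro
def st():
    o=manip.observe();w,x,y,z=o['ee_rot'];R=Ro.from_quat([x,y,z,w]).as_matrix();return o,R
def go(p):
    o,R=st();print('t',round(o['clock'],2),'pos',o['position'].round(4),'yaw',np.degrees(np.arctan2(R[1,0],R[0,0])).round(2),'tilt',R[:,2].round(3),'F',o['force'].round(1),'grip',round(float(o['grip_width']),3),'q',o['joint_pos'].round(2))
    print('tool cm',(R.T@(np.array(p)-o['position'])*100).round(2))
E
python3 -c "
from h import *
go([.5,-.2,.239])"
```

```text
clock: 1.1
position: [0.1367, -0.584, 0.2388]
ee_rot: [-0.0, 0.685, 0.728, 0.0]
force: [0.2, 0.5, 0.2]
grip_width: 1.003
clock: 2.1
position: [0.1367, -0.584, 0.2388]
ee_rot: [-0.0, 0.057, 0.998, 0.0]
force: [-0.1, -0.1, -0.2]
grip_width: 0.997
clock: 2.35
position: [0.1367, -0.5841, 0.2391]
ee_rot: [-0.0, 0.053, 0.999, 0.0]
force: [0.6, -1.1, 0.1]
grip_width: 1.003
t 2.35 pos [ 0.1367 -0.5841  0.2391] yaw 173.88 tilt [ 0.  0. -1.] F [ 0.6 -1.1  0.1] grip 1.003 q [-1.56  0.1   0.1   1.56  0.   -1.45]
tool cm [-3.203e+01  4.207e+01  2.000e-02]
```

```bash
python3 -m pendant '[[-3.8,4.7,-0.3,0,0,0],[-3.8,4.7,-0.3,0,0,0],[-3.8,4.7,-0.3,0,0,0],[-3.8,4.7,-0.3,0,0,0],[-3.8,4.7,-0.3,0,0,0],[-3.8,4.7,-0.3,0,0,0],[-3.8,4.7,-0.3,0,0,0],[-3.8,4.7,-0.3,0,0,0]]'
python3 -c "
from h import *
go([.4745,.2935,.16])"
```

```text
clock: 3.35
position: [0.4791, -0.2401, 0.2636]
ee_rot: [0.0, 0.053, 0.999, -0.0]
force: [-0.1, -0.7, -0.3]
grip_width: 0.997
t 3.35 pos [ 0.4791 -0.2401  0.2636] yaw 173.88 tilt [ 0.    -0.001 -1.   ] F [-0.1 -0.7 -0.3] grip 0.997 q [-0.71 -0.09 -0.05  1.61 -0.   -0.6 ]
tool cm [ 6.15 53.01 10.33]
```

```bash
python3 -m pendant '[[0.7,5.9,0,0,0,0],[0.7,5.9,0,0,0,0],[0.7,5.9,0,0,0,0],[0.7,5.9,0,0,0,0],[0.7,5.9,1,0,0,0],[0.7,5.9,1,0,0,0],[0.7,5.9,2,0,0,0],[0.7,5.9,2,0,0,0]]'
python3 -m pendant '[[0.5,5.3,3,0,0,0],[0,0,0,0,0,0]]'
python3 -c "
from h import *
go([.4745,.2935,.029])
save('scene','s1');save('top','t1')"
```

```text
clock: 4.35
position: [0.4708, 0.2352, 0.2031]
ee_rot: [0.001, 0.053, 0.999, 0.0]
force: [1.0, -1.3, 0.3]
grip_width: 1.002
clock: 4.6
position: [0.4692, 0.289, 0.1703]
ee_rot: [-0.002, 0.051, 0.999, -0.001]
force: [-0.6, -1.5, 0.2]
grip_width: 0.998
t 4.6 pos [0.4692 0.289  0.1703] yaw 174.16 tilt [-0.004 -0.001 -1.   ] F [-0.6 -1.5  0.2] grip 0.998 q [ 0.31 -0.04 -0.18  1.44  0.    0.42]
tool cm [-0.54  0.52 14.13]
```

View pics/s1.png

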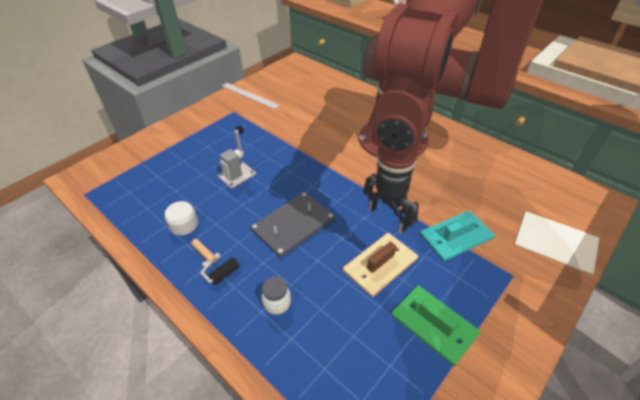

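View pics/t1.png

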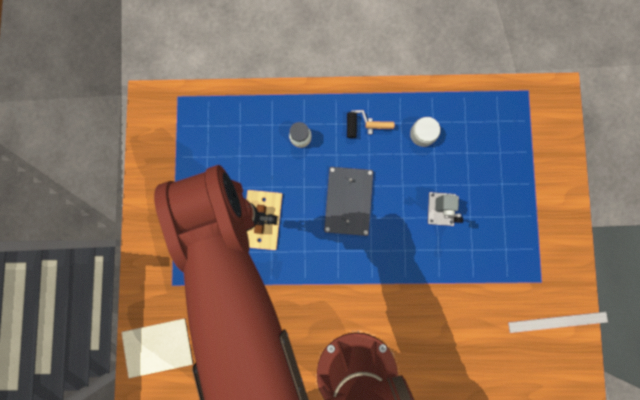

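The gripper is open above the plywood block, aligned across the bar, at top (262,218). Moving down now.

```bash
python3 -m pendant '[[-0.5,0.5,2,0,0,0],[0,0,2,0,0,0],[0,0,2,0,0,0],[0,0,0,0,0,0]]'
python3 -c "
from h import *
go([.4745,.2935,.030])"
```

```text
clock: 5.2
position: [0.4756, 0.29, 0.1108]
ee_rot: [-0.002, 0.052, 0.999, -0.001]
force: [0.1, -0.1, 1.2]
grip_width: 1.002
t 5.2 pos [0.4756 0.29   0.1108] yaw 174.02 tilt [-0.004 -0.001 -1.   ] F [ 0.1 -0.1  1.2] grip 1.002 q [ 0.31 -0.01 -0.25  1.33 -0.    0.42]
tool cm [0.12 0.35 8.08]
```

```bash
python3 -m pendant '[[0.1,0.3,2,0,-0.2,0],[0,0,2,0,0,0],[0,0,2,0,0,0],[0,0,1,0,0,0],[0,0,1,0,0,0],[0,0,0,0,0,0],[0,0,0,0,0,0]]'
python3 -c "
from h import *
go([.4745,.2935,.030])"
```

```text
clock: 6.08
position: [0.4769, 0.2941, 0.0339]
ee_rot: [0.002, 0.052, 0.999, 0.0]
force: [0.7, -0.3, 0.6]
grip_width: 1.004
t 6.08 pos [0.4769 0.2941 0.0339] yaw 174.06 tilt [ 0.004 -0.    -1.   ] F [ 0.7 -0.3  0.6] grip 1.004 q [ 0.32  0.05 -0.34  1.18 -0.    0.42]
tool cm [ 0.24 -0.08  0.39]
```

```bash
python3 -m pendant '[[0.2,0,0.3,0,0.2,0],[0,0,0,0,0,0],[0,0,0,0,0,0]]'
python3 -c "
from h import *
go([.4745,.2935,.030])"
python3 -m pendant '[[0,0,0,0,0,0],[0,0,0,0,0,0],[0,0,0,0,0,0],[0,0,0,0,0,0],[0,0,0,0,0,0],[0,0,0,0,0,0],[0,0,0,0,0,0],[0,0,0,0,0,0]]' 1.5
python3 -c "
from h import *
go([.4745,.2935,.150])
save('scene','s2')"
```

```text
clock: 6.45
position: [0.4746, 0.2942, 0.0305]
ee_rot: [0.0, 0.052, 0.999, -0.0]
force: [0.7, 0.4, -0.5]
grip_width: 1.0
t 6.45 pos [0.4746 0.2942 0.0305] yaw 174.07 tilt [ 0. -0. -1.] F [ 0.7  0.4 -0.5] grip 1.0 q [ 0.32  0.05 -0.34  1.18 -0.    0.42]
tool cm [ 0.   -0.07  0.05]
clock: 7.45
position: [0.4747, 0.2942, 0.0305]
ee_rot: [0.0, 0.052, 0.999, -0.0]
force: [-0.3, -1.0, 3.4]
grip_width: 0.276
t 7.45 pos [0.4747 0.2942 0.0305] yaw 174.07 tilt [ 0. -0. -1.] F [-0.3 -1.   3.4] grip 0.276 q [ 0.32  0.05 -0.34  1.18 -0.    0.42]
tool cm [ 1.000e-02 -7.000e-02 -1.195e+01]
```

View pics/s2.png

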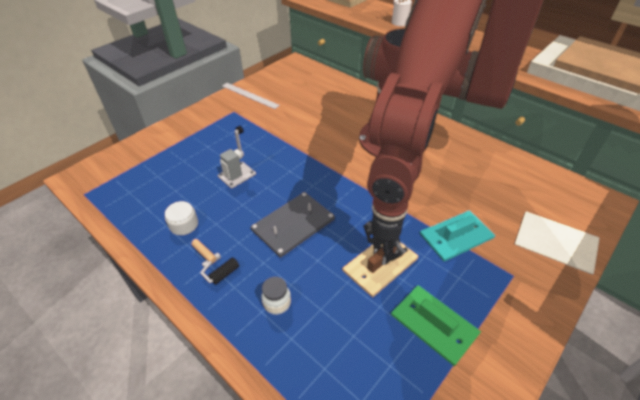

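The jaws hold the bar at 23.5 mm opening, with the plate around them at (380,265). Lifting.

```bash
python3 -m pendant '[[0,0,-0.5,0,0,0],[0,0,-1.5,0,0,0],[0,0,-2,0,0,0],[0,0,-2,0,0,0],[0,0,-2,0,0,0],[0,0,-1,0,0,0],[0,0,0,0,0,0]]'
python3 -c "
from h import *
go([.5305,.0167,.115])"
```

```text
clock: 8.38
position: [0.4751, 0.2943, 0.1213]
ee_rot: [0.001, 0.052, 0.999, 0.0]
force: [-0.1, -0.1, -3.0]
grip_width: 0.274
t 8.38 pos [0.4751 0.2943 0.1213] yaw 174.07 tilt [ 0.001  0.    -1.   ] F [-0.1 -0.1 -3. ] grip 0.274 q [ 0.32 -0.01 -0.24  1.35 -0.    0.42]
tool cm [ -8.38 -27.04   0.63]
```

```bash
python3 -m pendant '[[-0.6,-2,0,0,0,0],[-1.1,-3.5,0,0,0,0],[-1.3,-4.2,0,0,0,0],[-1.5,-4.8,0,0,0,0],[-1.5,-4.8,0,0,0,0],[-1.1,-3.8,0,0,0,0],[-0.9,-2.9,0,0,0,0],[-0.4,-1,0,0,0,0]]'
python3 -m pendant '[[0,0,0,0,0,-0.5],[0,0,0,0,0,0],[0,0,0,0,0,0]]'
python3 -c "
from h import *
go([.5305,.0167,.115])
save('scene','s3');save('top','t3')"
```

```text
clock: 9.38
position: [0.5299, 0.0155, 0.1195]
ee_rot: [-0.001, 0.053, 0.999, 0.0]
force: [-0.0, 0.2, -3.1]
grip_width: 0.271
clock: 9.75
position: [0.53, 0.0179, 0.1203]
ee_rot: [-0.0, 0.047, 0.999, 0.0]
force: [-0.4, 0.5, -2.2]
grip_width: 0.275
t 9.75 pos [0.53   0.0179 0.1203] yaw 174.64 tilt [-0.  0. -1.] F [-0.4  0.5 -2.2] grip 0.275 q [-0.21 -0.1  -0.32  1.35  0.   -0.12]
tool cm [-0.06 -0.11  0.53]
```

View pics/s3.png

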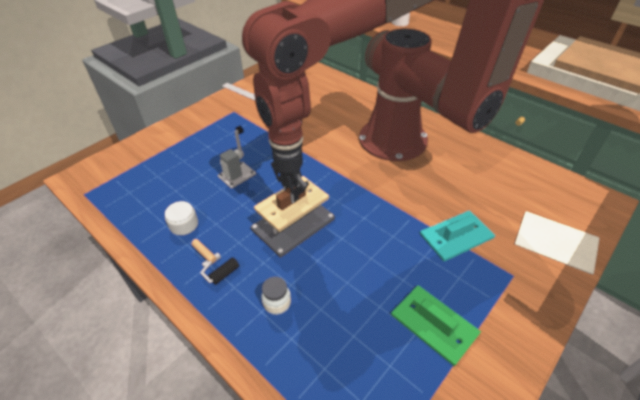

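View pics/t3.png

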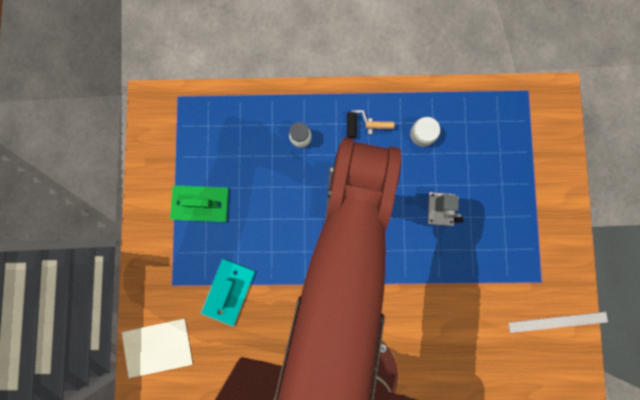

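```bash
python3 - <<'E'
from fit import *
im=cv2.imread('pics/s3.png');hsv=cv2.cvtColor(im,cv2.COLOR_BGR2HSV).astype(int)
H,S,V=[hsv[...,i] for i in range(3)]
m=((H>10)&(H<30)&(S>40)&(V>110)); r=np.zeros_like(m);r[170:240,245:335]=1;m=(m&r).astype(np.uint8)
n,l,s_,_=cv2.connectedComponentsWithStats(m);k=1+np.argmax(s_[1:,4]);m=(l==k).astype(np.uint8)
c,_=cv2.findContours(m,0,1);hm=np.zeros_like(m);cv2.fillPoly(hm,[cv2.convexHull(np.vstack(c))],1)
dz=.0898
for dz in(.0883,.0898,.0913):
  bx=[(.18,.11,dz,dz+.012)]
  p,f=fit([('s3',hm)],bx,[.531,.015,3.048]);print(dz,p.round(4),f,hm.sum())
big=cv2.resize(im[160:260,240:345],None,fx=6,fy=6,interpolation=cv2.INTER_CUBIC)
q=np.array([proj('s3',a) for a in pts(p,bx)]);h=cv2.convexHull(((q-[240,160]+.5)*6-.5).astype(np.int32));cv2.polylines(big,[h],1,(0,0,255),1)
cv2.imwrite('pics/c4.png',big)
E
```

```text
0.0883 [0.5302 0.017  3.0486] 113.70588235294116 2166
0.0898 [0.532  0.0186 3.0472] 112.88627450980391 2166
0.0913 [0.5326 0.0187 3.0371] 106.84313725490196 2166
```

View pics/c4.png

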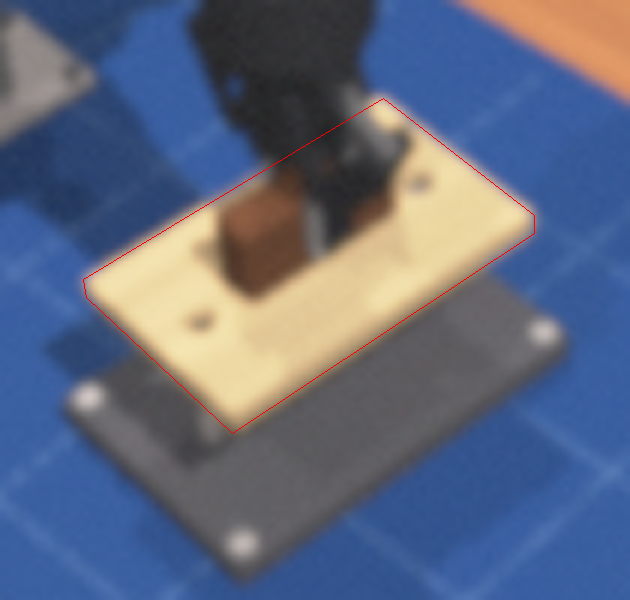

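The scene view shows the block hovering over the bed with its far-left pin near (275,230). The estimates disagree by about 2 mm in y, so I'll lower it to just above the pins and measure again.

```bash
python3 -m pendant '[[0,-0.2,1,0,0,0],[0,0,1.5,0,0,0],[0,0,1,0,0,0],[0,0,0.3,0,0,0],[0,0,0,0,0,0],[0,0,0,0,0,0]]'
python3 - <<'E'
from fit import *
go([.5305,.0155,.082])
save('scene','s4')
im=cv2.imread('pics/s4.png')
dz=st()[0]['position'][2]-.0305
big=cv2.resize(im[160:260,240:345],None,fx=6,fy=6,interpolation=cv2.INTER_CUBIC)
cv2.imwrite('pics/c5b.png',big)
def ov(p,bx,col):
  q=np.array([proj('s4',a) for a in pts(p,bx)]);h=cv2.convexHull(((q-[240,160]+.5)*6-.5).astype(np.int32));cv2.polylines(big,[h],1,col,1)
ov([.531,.0145,3.0484],[(.21,.14,0,.018)],(0,255,0))
ov([.531,.0145,3.0484],[(.18,.11,dz,dz+.012)],(0,0,255))
for i in(-1,1):
  p=np.array([.531,.0145])+i*.065*np.array([np.cos(3.0484),np.sin(3.0484)])
  for z in(dz+.012,):
    q=[(proj('s4',[p[0]+.007*np.cos(a),p[1]+.007*np.sin(a),z])-[240,160]+.5)*6-.5 for a in np.linspace(0,6.28,20)]
    cv2.polylines(big,[np.array(q).astype(np.int32)],1,(255,0,255),1)
cv2.imwrite('pics/c5.png',big)
E
```

```text
clock: 10.6
position: [0.5303, 0.0149, 0.0829]
ee_rot: [0.0, 0.047, 0.999, -0.0]
force: [0.1, -0.3, -2.7]
grip_width: 0.266
t 10.6 pos [0.5303 0.0149 0.0829] yaw 174.57 tilt [ 0.001 -0.    -1.   ] F [ 0.1 -0.3 -2.7] grip 0.266 q [-0.22 -0.08 -0.37  1.28 -0.   -0.12]
tool cm [-0.01  0.06  0.09]
```

View pics/c5.png

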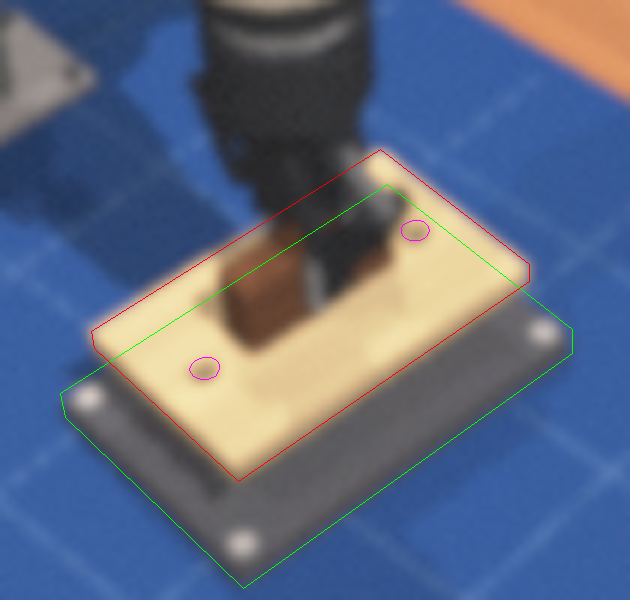

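View pics/c5b.png

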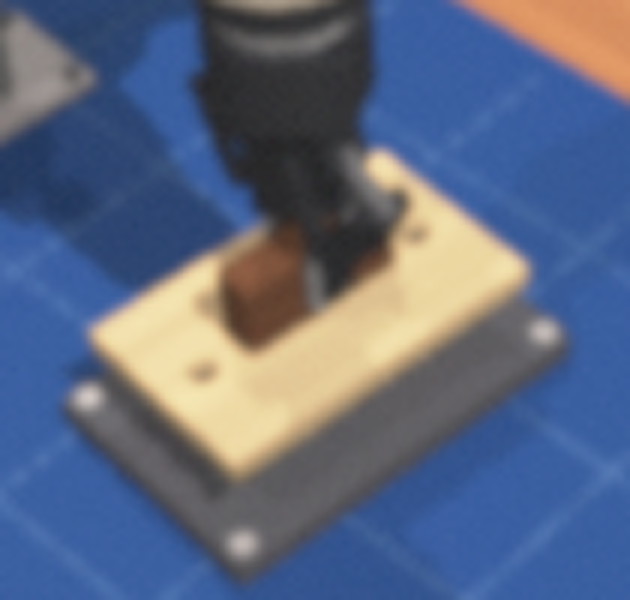

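The outline, the holes at about (274,222) and (309,199), and the bed overlay agree to within about 1 mm. I'll lower in small steps and watch the lateral force.

```bash
python3 -m pendant '[[0,0,0.5,0,0,0],[0,0,0.5,0,0,0],[0,0,0.3,0,0,0],[0,0,0,0,0,0]]'
python3 -c "
from h import *
go([.5305,.0155,.0485]); print(manip.observe()['wrist_torque'].round(2))"
python3 -m pendant '[[0,0,0.4,0,0,0],[0,0,0.2,0,0,0],[0,0,0,0,0,0]]'
python3 -c "
from h import *
go([.5305,.0155,.0485]); print(manip.observe()['wrist_torque'].round(2))"
```

```text
clock: 11.15
position: [0.5297, 0.015, 0.069]
ee_rot: [-0.0, 0.047, 0.999, 0.0]
force: [-0.4, 0.6, -3.5]
grip_width: 0.27
t 11.15 pos [0.5297 0.015  0.069 ] yaw 174.57 tilt [-0.001  0.    -1.   ] F [-0.4  0.6 -3.5] grip 0.27 q [-0.22 -0.07 -0.39  1.25 -0.   -0.12]
tool cm [-0.07  0.06  2.04]
[ 0.01 -0.    0.07]
clock: 11.52
position: [0.5299, 0.0149, 0.0632]
ee_rot: [-0.0, 0.047, 0.999, -0.0]
force: [0.1, -0.1, -2.7]
grip_width: 0.269
t 11.53 pos [0.5299 0.0149 0.0632] yaw 174.57 tilt [-0. -0. -1.] F [ 0.1 -0.1 -2.7] grip 0.269 q [-0.22 -0.06 -0.39  1.24 -0.   -0.12]
tool cm [-0.06  0.06  1.47]
[-0.01 -0.    0.07]
```

```bash
python3 -m pendant '[[0,0,0.3,0,0,0],[0,0,0.2,0,0,0],[0,0,0,0,0,0]]'
python3 -m pendant '[[0,0,0.2,0,0,0],[0,0,0.2,0,0,0],[0,0,0.2,0,0,0],[0,0,0,0,0,0]]'
python3 -c "
from h import *
go([.5305,.0155,.0485]); print(manip.observe()['wrist_torque'].round(2))"
```

```text
clock: 11.9
position: [0.5298, 0.0149, 0.0582]
ee_rot: [-0.0, 0.047, 0.999, -0.0]
force: [0.0, 0.7, -3.4]
grip_width: 0.273
clock: 12.4
position: [0.5298, 0.015, 0.0522]
ee_rot: [-0.0, 0.047, 0.999, -0.0]
force: [0.0, -0.2, -2.8]
grip_width: 0.271
t 12.4 pos [0.5298 0.015  0.0522] yaw 174.57 tilt [-0. -0. -1.] F [ 0.  -0.2 -2.8] grip 0.271 q [-0.22 -0.05 -0.41  1.22 -0.   -0.12]
tool cm [-0.06  0.06  0.37]
[ 0.02 -0.03 -0.03]
```

```bash
python3 -m pendant '[[0,0,0.2,0,0,0],[0,0,0.1,0,0,0],[0,0,0,0,0,0]]'
python3 -m pendant '[[0,0,0.1,0,0,0],[0,0,0,0,0,0]]'
python3 -c "
from h import *
go([.5305,.0155,.0485]); print(manip.observe()['wrist_torque'].round(2));save('scene','s5')"
```

```text
clock: 12.78
position: [0.5299, 0.0149, 0.0493]
ee_rot: [-0.0, 0.047, 0.999, -0.0]
force: [-0.1, -0.0, -2.6]
grip_width: 0.273
clock: 13.02
position: [0.5301, 0.0149, 0.0485]
ee_rot: [0.0, 0.047, 0.999, -0.0]
force: [-0.0, 0.7, -1.3]
grip_width: 0.276
t 13.03 pos [0.5301 0.0149 0.0485] yaw 174.57 tilt [ 0. -0. -1.] F [-0.   0.7 -1.3] grip 0.276 q [-0.22 -0.05 -0.41  1.21 -0.   -0.12]
tool cm [-0.03  0.06  0.  ]
[0.03 0.   0.02]
```

```bash
python3 -c "
import cv2
im=cv2.imread('pics/s5.png')
cv2.imwrite('pics/c6.png',cv2.resize(im[160:260,240:345],None,fx=6,fy=6,interpolation=cv2.INTER_CUBIC))"
```

```text
(no output)
```

View pics/c6.png

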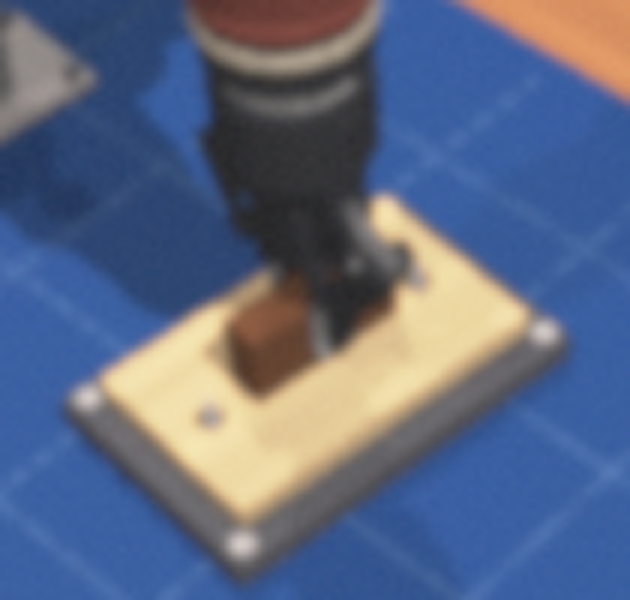

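Pins show through both holes, at about (275,229) and (310,206), and the weight is starting to transfer. I'll nudge it fully flush and then release.

```bash
python3 -m pendant '[[0,0,0.05,0,0,0],[0,0,0.05,0,0,0],[0,0,0,0,0,0]]'
python3 -c "
from h import *
go([.5305,.0155,.0485])"
```

```text
clock: 13.45
position: [0.5301, 0.0149, 0.0485]
ee_rot: [0.0, 0.047, 0.999, -0.0]
force: [-6.2, 0.0, 9.4]
grip_width: 0.274
t 13.45 pos [0.5301 0.0149 0.0485] yaw 174.57 tilt [ 0. -0. -1.] F [-6.2  0.   9.4] grip 0.274 q [-0.22 -0.05 -0.41  1.21 -0.   -0.12]
tool cm [-0.03  0.06 -0.  ]
```

```bash
python3 -m pendant '[[0,0,-0.05,0,0,0],[0,0,0,0,0,0]]'
python3 -m pendant '[[0,0,0,0,0,0],[0,0,0,0,0,0],[0,0,0,0,0,0],[0,0,0,0,0,0],[0,0,0,0,0,0]]' 6
python3 -m pendant '[[0,0,-1,0,0,0],[0,0,-2,0,0,0],[0,0,-3,0,0,0],[0,0,-4,0,0,0],[0,0,-5,0,0,0],[0,0,-3,0,0,0],[0,0,0,0,0,0]]'
python3 - <<'E'
from h import *
go([.53,.015,.2]);f=save('scene','s6')
im=cv2.imread('pics/s6.png')
cv2.imwrite('pics/c7.png',cv2.resize(im[110:260,200:345],None,fx=4,fy=4,interpolation=cv2.INTER_CUBIC))
E
```

```text
clock: 13.7
position: [0.5301, 0.0149, 0.0485]
ee_rot: [0.0, 0.047, 0.999, -0.0]
force: [-4.2, 0.8, 7.1]
grip_width: 0.271
clock: 14.32
position: [0.53, 0.0149, 0.0478]
ee_rot: [-0.0, 0.047, 0.999, -0.0]
force: [0.3, 0.3, -0.4]
grip_width: 0.703
clock: 15.2
position: [0.5314, 0.0146, 0.2314]
ee_rot: [0.003, 0.047, 0.999, -0.001]
force: [0.7, 0.4, 0.8]
grip_width: 0.702
t 15.2 pos [0.5314 0.0146 0.2314] yaw 174.57 tilt [ 0.005 -0.001 -1.   ] F [0.7 0.4 0.8] grip 0.702 q [-0.22 -0.11 -0.13  1.54 -0.   -0.12]
tool cm [0.16 0.03 3.14]
```

View pics/c7.png

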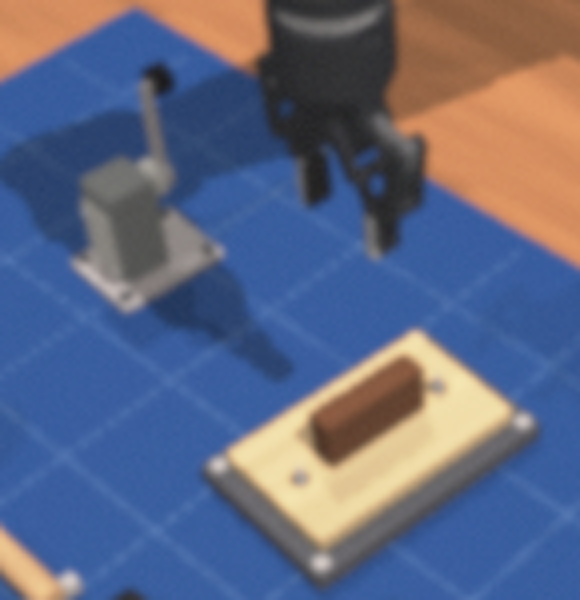

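The block rests flush with the gripper clear, and pins are visible in both holes at about (275,229) and (309,206). Next I'll locate the roller.

```bash
python3 - <<'E'
from h import *
save('top','t6')
def tri(a,b):
    A=[]
    for fn,(u,v) in(('t0',a),('s0',b)):
        K,V=cal(fn);P=K@V[:3]; A+= [u*P[2]-P[0],v*P[2]-P[1]]
    X=np.linalg.svd(np.array(A))[2][-1];X=X[:3]/X[3];print('tri',X.round(4),'err',[ (proj(f,X)-q).round(1) for f,q in(('t0',a),('s0',b))])
tri((457.9,218.9),(238.9,129.1));tri((448.3,211.8),(238.8,153.4))
print('roller z .165: top',back('t0',457.9,218.9,.165),'scene',back('s0',238.9,129.1,.165))
# foot corners from top crop c2
for u,v in((117,98),(105,350),(312,365),(330,112)): print('foot',back('t0',415+(u+.5)/8-.5,180+(v+.5)/8-.5,.005).round(4))
for u,v in((75,265),(127,313),(225,250)): print('foot s',back('s6',200+(u+.5)/4-.5,110+(v+.5)/4-.5,.005).round(4))
for u,v in((228,125),(352,128),(340,240),(230,243)): print('house top',back('t0',415+(u+.5)/8-.5,180+(v+.5)/8-.5,.098).round(4))
im=cv2.imread('pics/t6.png');cv2.imwrite('pics/c8.png',cv2.resize(im[140:250,310:490],None,fx=4,fy=4,interpolation=cv2.INTER_CUBIC))
E
```

```text
tri [ 0.4634 -0.273   0.1677] err [array([ 0.4, -0.4]), array([0.4, 0.1])]
tri [ 0.4856 -0.2716  0.0858] err [array([-0.4,  0.5]), array([-0.5, -0.1])]
roller z .165: top [ 0.46242    -0.27293278  0.165     ] scene [ 0.46191506 -0.2773323   0.165     ]
foot [ 0.5564 -0.2409  0.005 ]
foot [ 0.4561 -0.2323  0.005 ]
foot [ 0.4494 -0.3134  0.005 ]
foot [ 0.5498 -0.325   0.005 ]
foot s [ 0.5506 -0.3164  0.005 ]
foot s [ 0.5582 -0.2391  0.005 ]
foot s [ 0.4556 -0.2364  0.005 ]
house top [ 0.5353 -0.2559  0.098 ]
house top [ 0.5337 -0.3011  0.098 ]
house top [ 0.4925 -0.2948  0.098 ]
house top [ 0.4919 -0.2547  0.098 ]
```

View pics/c8.png

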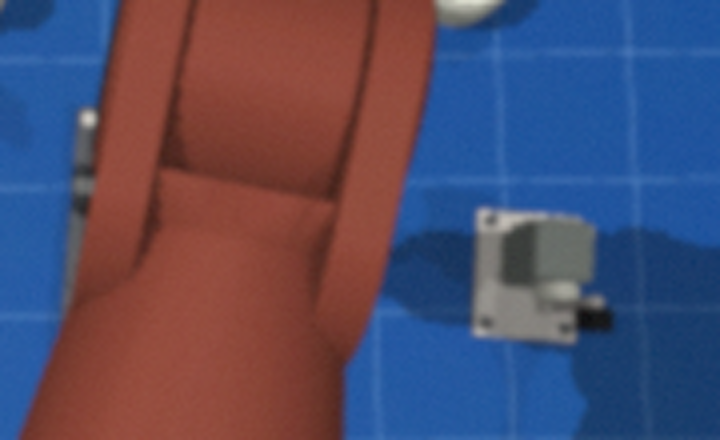

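Roller centre is at about (0.4625, -0.275, 0.165) m, top pixel (458,219), and its swing direction is close to world y. I'll shut the fingers and push towards -y.

```bash
python3 -c "
from h import *
go([.4625,-.185,.2])"
python3 -m pendant '[[0.6,-2.5,0,0,0,0],[0.6,-2.5,0,0,0,0],[0.6,-2.5,0,0,0,0],[0.6,-2.5,0,0,0,0],[0.6,-2.5,0.5,0,0,0],[0.6,-2.5,0.5,0,0,0],[0.6,-2.5,1,0,0,0],[0.6,-2.5,1,0,0,0]]' 0
python3 -m pendant '[[0,-0.5,0,0,0,0.9],[0,0,0,0,0,0],[0,0,0,0,0,0]]'
python3 -c "
from h import *
go([.4625,-.20,.155])"
```

```text
t 15.3 pos [0.53   0.0149 0.2279] yaw 174.57 tilt [ 0. -0. -1.] F [-0.3 -0.2 -1. ] grip 0.7 q [-0.22 -0.11 -0.14  1.54 -0.   -0.12]
tool cm [  4.83 -20.54   2.8 ]
clock: 16.3
position: [0.4623, -0.1799, 0.1962]
ee_rot: [-0.001, 0.047, 0.999, 0.001]
force: [-0.3, -0.3, 0.1]
grip_width: 0.002
clock: 16.68
position: [0.4631, -0.1839, 0.198]
ee_rot: [0.0, 0.055, 0.998, 0.0]
force: [0.4, -0.1, -0.6]
grip_width: 0.0
t 16.68 pos [ 0.4631 -0.1839  0.198 ] yaw 173.72 tilt [ 0.  0. -1.] F [ 0.4 -0.1 -0.6] grip 0.0 q [-0.64 -0.21 -0.28  1.5   0.   -0.53]
tool cm [-0.12 -1.61  4.3 ]
```

```bash
python3 -m pendant '[[0,0,1,0,0,-2.2],[0,-0.5,1.2,0,0,0],[0,-1,1,0,0,0],[0,0,1,0,0,0],[0,0,0,0,0,0],[0,0,0,0,0,0]]'
python3 - <<'E'
from h import *
go([.4625,-.2475,.155])
save('scene','s7');save('top','t7')
a=cv2.imread('pics/s7.png')[100:200,200:320];b=cv2.imread('pics/t7.png')[150:250,390:490]
cv2.imwrite('pics/c9.png',np.hstack([cv2.resize(a,None,fx=3.5,fy=3.5,interpolation=2),cv2.resize(b,None,fx=3.5,fy=3.5,interpolation=2)]))
E
```

```text
clock: 17.42
position: [0.4618, -0.1995, 0.1562]
ee_rot: [0.0, 0.036, 0.999, -0.0]
force: [0.1, -0.2, -0.2]
grip_width: -0.002
t 17.43 pos [ 0.4618 -0.1995  0.1562] yaw 175.86 tilt [ 0. -0. -1.] F [ 0.1 -0.2 -0.2] grip -0.002 q [-0.67 -0.19 -0.34  1.42  0.   -0.6 ]
tool cm [-0.41 -4.78  0.12]
```

View pics/c9.png

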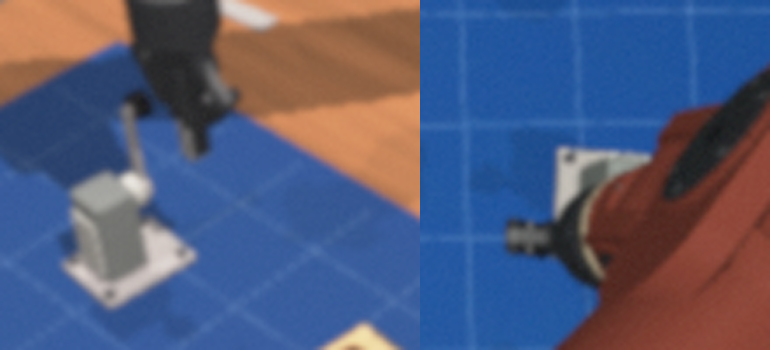

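```bash
python3 -m pendant '[[0,-1.5,0,0,0,0],[0,-1.5,0,0,0,0],[0,-1,0,0,0,0],[0,0,0,0,0,0]]'
python3 -m pendant '[[0,-0.5,0,0,0,0],[0,-0.5,0,0,0,0],[0,-0.5,0,0,0,0],[0,-0.5,0,0,0,0],[0,0,0,0,0,0],[0,0,0,0,0,0]]'
cat > look.py <<'E'
from h import *
import sys
go([.4625,-.30,.155])
n=sys.argv[1];save('scene',n)
a=cv2.imread('pics/'+n+'.png')[100:200,190:310]
cv2.imwrite('pics/z'+n+'.png',cv2.resize(a,None,fx=5,fy=5,interpolation=2))
E
python3 look.py s8
```

```text
clock: 18.02
position: [0.4586, -0.2404, 0.1558]
ee_rot: [-0.0, 0.037, 0.999, 0.0]
force: [-0.1, 0.9, -0.4]
grip_width: -0.002
clock: 18.77
position: [0.4574, -0.2593, 0.1559]
ee_rot: [-0.0, 0.036, 0.999, 0.0]
force: [-1.0, 2.1, -0.3]
grip_width: 0.003
t 18.77 pos [ 0.4574 -0.2593  0.1559] yaw 175.86 tilt [-0.  0. -1.] F [-1.   2.1 -0.3] grip 0.003 q [-0.76 -0.12 -0.28  1.41 -0.   -0.69]
tool cm [-0.81 -4.02  0.09]
```

View pics/zs8.png

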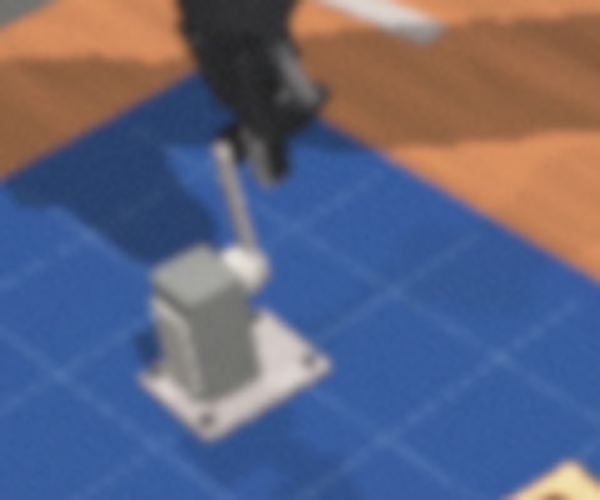

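```bash
python3 -m pendant '[[0,-0.6,0,0,0,0],[0,-0.6,0,0,0,0],[0,-0.6,0,0,0,0],[0,-0.6,0,0,0,0],[0,-0.6,0,0,0,0],[0,0,0,0,0,0],[0,0,0,0,0,0]]'
python3 look.py s9; python3 - <<'E'
from h import *
for d in(0,10,20,25,30,35,40,45,50):
    a=np.radians(d);p=np.array([.4625,-.275,.08])+np.array([-.07,-.998,0])*.085*np.sin(a)+[0,0,.085*np.cos(a)]
    print(d,p.round(3),((proj('s9',p)-[190,100]+.5)*5).round(0))
E
```

```text
clock: 19.7
position: [0.4552, -0.2893, 0.1559]
ee_rot: [-0.0, 0.036, 0.999, -0.0]
force: [-1.8, 3.1, 1.7]
grip_width: -0.003
t 19.7 pos [ 0.4552 -0.2893  0.1559] yaw 175.86 tilt [-0. -0. -1.] F [-1.8  3.1  1.7] grip -0.003 q [-0.81 -0.08 -0.24  1.41 -0.   -0.74]
tool cm [-0.81 -1.02  0.09]
0 [ 0.462 -0.275  0.165] [249. 150.]
10 [ 0.461 -0.29   0.164] [235. 142.]
20 [ 0.46  -0.304  0.16 ] [223. 137.]
25 [ 0.46  -0.311  0.157] [217. 136.]
30 [ 0.46  -0.317  0.154] [212. 136.]
35 [ 0.459 -0.324  0.15 ] [207. 137.]
40 [ 0.459 -0.33   0.145] [203. 139.]
45 [ 0.458 -0.335  0.14 ] [200. 142.]
50 [ 0.458 -0.34   0.135] [197. 145.]
```

View pics/zs9.png

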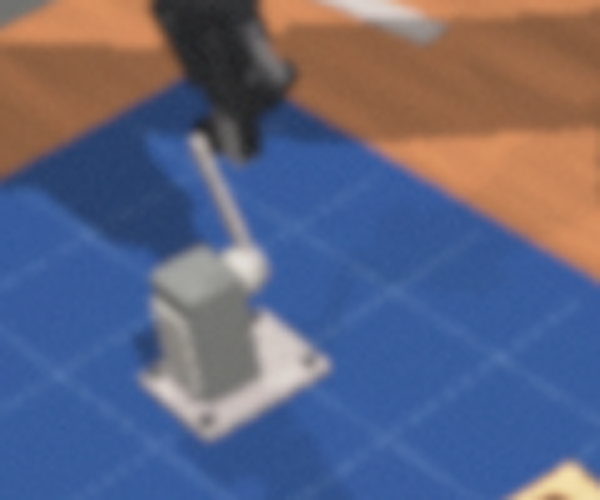

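The arm leans about 30° with the roller at (231,126), so I'll push another 1.1 cm to get near 40°.

```bash
python3 -m pendant '[[0,-0.4,0,0,0,0],[0,-0.4,0,0,0,0],[0,-0.3,0,0,0,0],[0,0,0,0,0,0],[0,0,0,0,0,0],[0,0,0,0,0,0]]'
python3 look.py s10
```

```text
clock: 20.5
position: [0.4544, -0.3003, 0.1559]
ee_rot: [-0.0, 0.036, 0.999, -0.0]
force: [-3.0, 2.6, 0.8]
grip_width: 0.002
t 20.5 pos [ 0.4544 -0.3003  0.1559] yaw 175.87 tilt [-0. -0. -1.] F [-3.   2.6  0.8] grip 0.002 q [-0.82 -0.06 -0.22  1.41 -0.   -0.75]
tool cm [-0.8   0.08  0.09]
```

View pics/zs10.png

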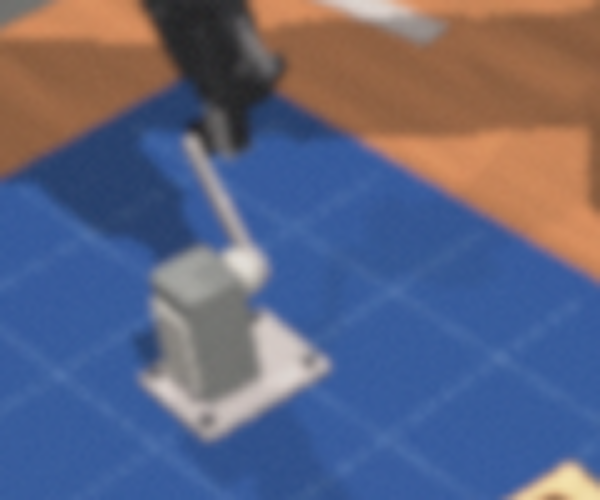

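```bash
python3 - <<'E'
from h import *
for off in(.010,.014):
  piv=(proj('s10',[.4625+off,-.275-.0007,.08])-[190,100]+.5)*5
  for d in(0,20,25,30,35,40,45):
    a=np.radians(d);p=np.array([.4625+off,-.2757,.08])+np.array([-.07,-.998,0])*.085*np.sin(a)+[0,0,.085*np.cos(a)]
    q=(proj('s10',p)-[190,100]+.5)*5
    print(off,d,q.round(0),'slope dx/dy',((q-piv)/(q-piv)[1])[0].round(3))
b=cv2.imread('pics/s10.png')[110:170,210:270];cv2.imwrite('pics/z10b.png',cv2.resize(b,None,fx=10,fy=10,interpolation=2))
E
```

```text
0.01 0 [235. 157.] slope dx/dy 0.201
0.01 20 [210. 144.] slope dx/dy 0.395
0.01 25 [204. 143.] slope dx/dy 0.437
0.01 30 [199. 143.] slope dx/dy 0.479
0.01 35 [194. 144.] slope dx/dy 0.521
0.01 40 [190. 145.] slope dx/dy 0.564
0.01 45 [187. 148.] slope dx/dy 0.608
0.014 0 [230. 160.] slope dx/dy 0.204
0.014 20 [205. 146.] slope dx/dy 0.396
0.014 25 [199. 146.] slope dx/dy 0.439
0.014 30 [194. 146.] slope dx/dy 0.481
0.014 35 [189. 146.] slope dx/dy 0.522
0.014 40 [185. 148.] slope dx/dy 0.565
0.014 45 [182. 151.] slope dx/dy 0.608
```

View pics/z10b.png

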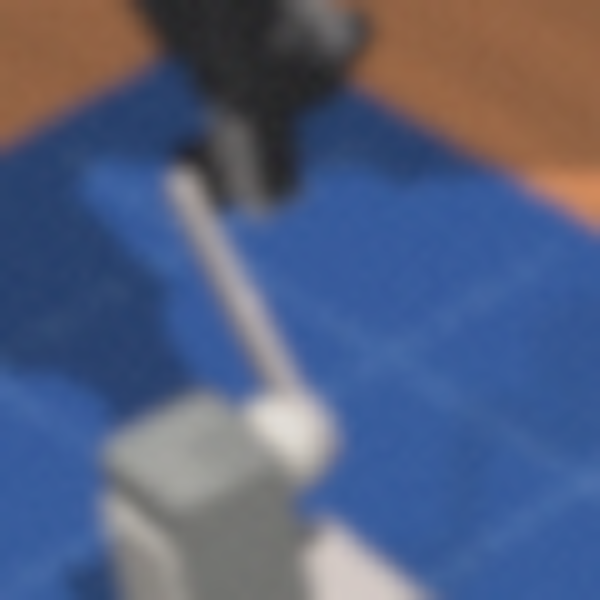

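```bash
python3 -m pendant '[[0,-0.3,0,0,0,0],[0,-0.2,0,0,0,0],[0,0,0,0,0,0],[0,0,0,0,0,0]]'
python3 -m pendant '[[0,0,0,0,0,0]]'
python3 -m pendant '[[0,0,0,0,0,0]]'
python3 look.py s11;python3 -c "
import cv2
b=cv2.imread('pics/s11.png')[110:170,210:270];cv2.imwrite('pics/z11b.png',cv2.resize(b,None,fx=10,fy=10,interpolation=2))"
```

```text
clock: 21.05
position: [0.4541, -0.3054, 0.156]
ee_rot: [0.0, 0.036, 0.999, -0.0]
force: [-1.8, 3.1, 2.6]
grip_width: -0.001
clock: 21.18
position: [0.4541, -0.3053, 0.156]
ee_rot: [0.0, 0.036, 0.999, -0.0]
force: [-2.4, 2.6, 2.3]
grip_width: 0.0
clock: 21.3
position: [0.4541, -0.3053, 0.156]
ee_rot: [0.0, 0.036, 0.999, -0.0]
force: [-2.1, 2.1, 2.5]
grip_width: 0.002
t 21.3 pos [ 0.4541 -0.3053  0.156 ] yaw 175.87 tilt [ 0. -0. -1.] F [-2.1  2.1  2.5] grip 0.002 q [-0.83 -0.06 -0.22  1.41 -0.   -0.76]
tool cm [-0.8   0.59  0.1 ]
```

View pics/z11b.png

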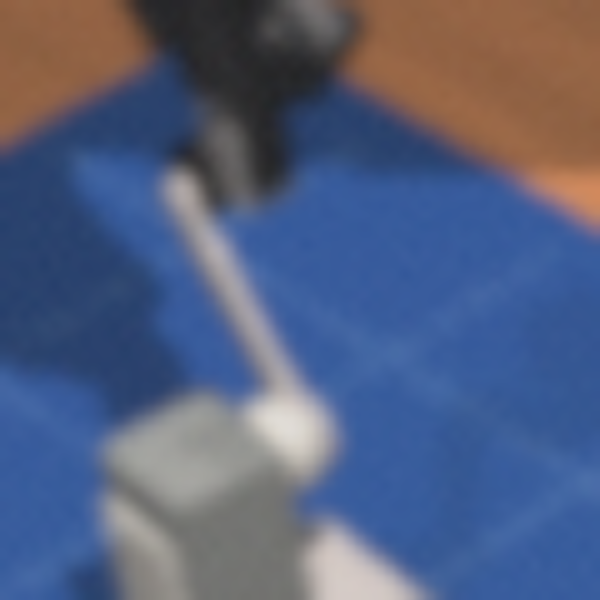

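The arm leans about 36° by both the image slope and the force estimate, so it is well past the trip. I'll hold briefly, then back away.

```bash
python3 -m pendant '[[0,0,0,0,0,0],[0,0,0,0,0,0],[0,0,0,0,0,0],[0,0,0,0,0,0],[0,0,0,0,0,0],[0,0,0,0,0,0]]'
python3 -m pendant '[[0,0.5,0,0,0,0],[0,1,0,0,0,0],[0,1,0,0,0,0],[0,1,0,0,0,0],[0,1,0,0,0,0],[0,1,0,0,0,0],[0,1.5,0,0,0,0],[0,2,0,0,0,0]]'
python3 -m pendant '[[0,3,-1,0,0,0],[0,3,-2,0,0,0],[0,3,-3,0,0,0],[0,1,-3,0,0,0],[0,0,0,0,0,0],[0,0,0,0,0,0]]'
python3 look.py s12; python3 -c "
from h import *
save('top','t12')"
```

```text
clock: 22.1
position: [0.4541, -0.3053, 0.1559]
ee_rot: [-0.0, 0.036, 0.999, -0.0]
force: [-1.5, 3.4, 2.5]
grip_width: -0.002
clock: 23.1
position: [0.4606, -0.2146, 0.1559]
ee_rot: [-0.0, 0.036, 0.999, -0.0]
force: [0.1, 0.3, -0.1]
grip_width: 0.001
clock: 23.85
position: [0.4676, -0.1153, 0.2454]
ee_rot: [-0.0, 0.036, 0.999, -0.0]
force: [-0.3, -0.4, -0.2]
grip_width: 0.005
t 23.85 pos [ 0.4676 -0.1153  0.2454] yaw 175.88 tilt [-0.  0. -1.] F [-0.3 -0.4 -0.2] grip 0.005 q [-0.51 -0.26 -0.24  1.59 -0.   -0.44]
tool cm [ -0.82 -18.46   9.04]
```

View pics/s12.png

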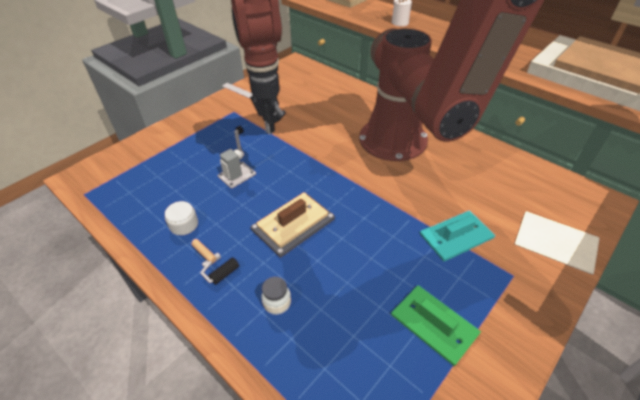

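View pics/zs12.png

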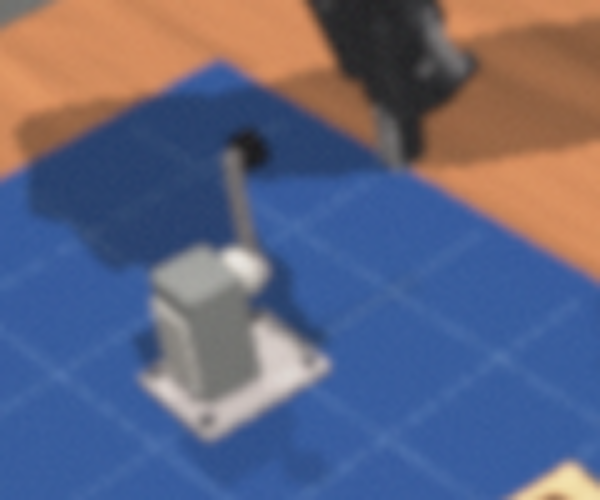

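View pics/t12.png

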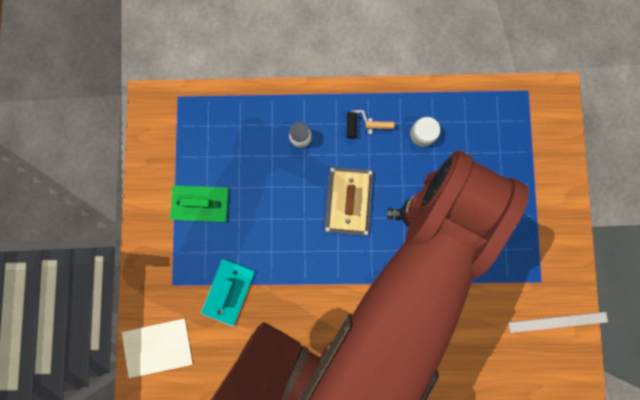

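The roller is back upright at (239,130). The block sits flush on the bed at top (350,202), the bystanders have not moved, and the robot is clear, so I'm handing in.

```bash
python3 -c "
from station import manip
print(manip.job_done())"
```

```text
the job is handed in; nothing more can be done
None
```

I lifted the plywood block by its bar, lowered it over both pins of the bed and let go. I then pushed the switch arm to its -y side, held it, and backed away so it sprang back. I handed the job in at about 24 s.

- **Block:** the tool stopped at z = 0.0485 m, which matches a flush fit. A light press met about 9 N up and 6 N sideways, and the tool did not move. The final pictures show pins in both holes and the block flat on the bed. While it was still hovering, the camera and tool estimates of its position disagreed by 2 to 3 mm in y. I looked again just above the pins, and it then went down without side force.
- **Switch:** the arm reached about 36° by the picture slope and about 34° by the force. That is a little under the 40° I aimed for but past the 25° trip, and I held it there for about a second. The finger pressed the roller slightly off-centre, giving about 2 to 3 N sideways. The roller is back where it was when upright.
- **Everything else:** the jar, tin, brayer and the two look-alike blocks appear unmoved in the last pictures. The gripper was clear and read no contact force.

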